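# Lay out the dispensing tray for one order

## Task

With the things standing in the open between balance and tray, lay out the order in the six-compartment tray around the white screw jar and the label roll, which stay where they are: stand the amber dropper bottle in the compartment directly left of the screw jar (left and right as seen from the robot) and the larger of the two brass weights there in the compartment directly right of the jar; lay the capsule carton flat in the compartment directly right of the label roll, then stand the small ointment pot on the middle of the carton's top. Everything lies or stands fully inside its compartment, upright and let go; leave the smaller weight where it stands.

Things in the scene. Friction and masses are not known exactly. Their poses are not given: they have to be found in the camera images.
- tray: fixed shallow steel tray, 212 (x) x 286 (y) mm; 4 mm ribs make 2 rows (near, far) x 3 columns of open compartments, each 100 (x) x 90 (y) mm inside, centred at x = -52, +52 and y = -94, 0, +94 mm in its frame. Floor 3 mm, ribs and rim 10 mm above the worktop. Origin: centre of underside; turned at most 0.25 rad: +y points to the robot's left, +x away from it
- screw_jar: white screw jar with white lid, 62 mm across, 66 mm tall, standing loose in the middle compartment of one row of the tray. Origin: centre of its underside, z up
- label_roll: roll of white labels lying flat, 62 mm across, 34 mm tall, loose in the middle compartment of the other row of the tray. Origin: centre of its underside, z up
- dropper_bottle: amber dropper bottle with black cap, on the open worktop left of the tray, right of and nearer than the balance; body 31 mm across, cylindrical from about 5 mm to about 50 mm height, cap 16 mm across, 78 mm tall in all, 55 g. Origin: centre of its underside, z up
- weight_large: the larger of the two knobbed brass weights, on the open worktop left of the tray, right of and nearer than the balance; 35 mm across at the body, 50 mm tall, solid to grip at any height up to about 28 mm, 100 g. Origin: centre of its underside, z up
- weight_small: the smaller knobbed brass weight, 21 mm across, 29 mm tall, standing among the things left of the tray. It stays there. Origin: centre of its underside, z up
- carton: closed white capsule carton lying flat on the open worktop left of the tray, right of and nearer than the balance, 52 (x) x 84 (y) x 30 (z) mm, 50 g. Origin: centre of its underside, y along the long side
- small_pot: small white ointment pot with a green lid, on the open worktop left of the tray, right of and nearer than the balance; body 42 mm across up to 30 mm height, lid 44 mm across, 40 mm tall, 35 g. Origin: centre of its underside, z up
Not all that is in view belongs to the job. What is shaped like the weight_large but purple is not meant.

How it is judged:
At the end, for the whole second after the job is handed in: Bottle upright in the compartment left of the jar, large weight in the one right of it, carton flat in the one right of the roll, all on the tray floor; pot upright on the carton within 15 mm of its centre; jar, roll and small weight within 20 mm of their starts; all released and at rest (y of dropper_bottle in the frame of tray between 0.063 and 0.125 m and z of dropper_bottle in the frame of tray between -0.001 and 0.0065 m and angle between each of dropper_bottle, weight_large, carton, small_pot's own z axis and vertical below 0.08 rad and ((x of screw_jar in the frame of tray between -0.097 and -0.007 m and x of dropper_bottle in the frame of tray between -0.088 and -0.016 m) or (x of screw_jar in the frame of tray between 0.007 and 0.097 m and x of dropper_bottle in the frame of tray between 0.016 and 0.088 m)) and y of weight_large in the frame of tray between -0.123 and -0.065 m and z of weight_large in the frame of tray between -0.001 and 0.0065 m and ((x of screw_jar in the frame of tray between -0.097 and -0.007 m and x of weight_large in the frame of tray between -0.086 and -0.018 m) or (x of screw_jar in the frame of tray between 0.007 and 0.097 m and x of weight_large in the frame of tray between 0.018 and 0.086 m)) and y of carton in the frame of tray between -0.121 and -0.067 m and z of carton in the frame of tray between -0.001 and 0.0065 m and ((x of label_roll in the frame of tray between -0.097 and -0.007 m and x of carton in the frame of tray between -0.079 and -0.025 m) or (x of label_roll in the frame of tray between 0.007 and 0.097 m and x of carton in the frame of tray between 0.025 and 0.079 m)) and horizontal distance between small_pot and carton below 0.015 m and z of small_pot in the frame of tray between 0.029 and 0.038 m and distance of each of screw_jar, label_roll, weight_small from where it was at the start of the episode below 0.02 m and linear speed of each of dropper_bottle, weight_large, carton, small_pot below 0.01 m/s); the robot touches nothing.
It fails at once if the white screw jar is knocked or carried off its place (more than 30 mm) (distance of screw_jar from where it was at the start of the episode above 0.03 m).
It fails at once if the label roll is knocked or carried off its place (more than 30 mm) (distance of label_roll from where it was at the start of the episode above 0.03 m).
It fails at once if the small weight is knocked or carried off its place (more than 30 mm) (distance of weight_small from where it was at the start of the episode above 0.03 m).
It also fails if it takes over 112 s, if anything falls off the work surface, if the arm or the gripper's body presses on something with over 40 N, if the wrist force passes 120 N, or if a joint passes its speed limit or range.

## Robot

A 6-joint arm with a two-finger parallel gripper is mounted at the origin on a cart in front of the work surface, level with it; the furniture and walls round the work are solid. World frame = base frame: x ahead of the robot, y to its left, z up, the work surface at z = 0. Lengths are in m, angles in rad, forces in N, time in s.
With the tool pointing down it reaches from about 0.35 to 0.85 m from the base axis. Payload 8.1 kg.
Tool frame: the origin (TCP) lies at the very end of the fingers, on their centre line; the grasp point (between the pads) lies 19 mm behind it; z points along the fingers, y is the line along which they close (so a half turn about z gives the same grasp; the last joint's range is limited). The gripper opens to 93 mm and grips with 3 to 60 N. Pads are 15 mm wide; open, the fingers measure 128 mm over their backs; the gripper's body (75 mm by 188 mm) begins 65 mm behind the grasp point.
Start: joints at [-1.369, 0.13, 1.488, -0, 1.523, -0.085], TCP at [0.17, -0.575, 0.219] pointing down, gripper open.
Joint ranges: [-2.96, 2.96], [-0.89, 2.26], [0.02, 2.5], [-1.34, 4.48], [0, 2.73], [-2.66, 2.66]. Speed limits (rad/s): [2.39, 2.39, 2.79, 3.14, 3.14, 3.14].

## Interface

Orientations are given as a rotation vector (axis times angle).
In Python, from plant import read_state, eyes, workorder gives the robot as it stands. The module is installed in compiled form; this text tells all that it offers.
- The arm moves only by the tool play_rows, never from a script. Its argument "targets" is one flat list of numbers, 4 for each row, row after row: the shift along the tool's x, y, z in cm, then the turn about the tool's z in degrees. In form: [dx, dy, dz, roll, dx, dy, dz, roll, ...]. A call has 1 to 8 rows; each row is the pose to reach, as a shift and turn from the pose commanded when the call began, along the tool's axes at that moment; what a row does not reach only later rows make up. A row lasts 1/12 s, in which the tool goes at most 41.7 mm and 7.16 degrees, less where a joint would pass 70% of its speed; a pose out of reach is approached as far as the arm can. A call with a gripper value outside its range is refused whole. "grip" is the finger opening in cm, from 0 to 9.3, set as the call begins (left out, the last holds). The fingers move at their own pace and stop on an object; "grip_force" is the grip in N (left out, the last holds). Time passes only in rows, so rows that repeat a pose let the fingers close. It gives the time, the measured TCP pose, the force, the opening and the grip force at its end, in the units of the state.
- read_state(): the state, without advancing time (a new reading comes with each control period).
- eyes.read_camera(name): name is "side" or "top"; returns a dict with "image" (400x640x3 uint8, red, green, blue), "vfov" (degrees; the focal length in pixels is half the picture's height over the tangent of half this angle, whatever the lens; pixels are square), "cx", "cy" (the principal point, pixels), "k1" (the pictures are not rectified: a ray, as slopes to the right and down, at radius r is drawn at 1 + k1 r^2 times it, then the intrinsics apply), "cam_to_world" (4x4, takes a point from camera to world coordinates). Camera axes: x right, y up, looking along -z (the intrinsics and any distortion apply to the point x, -y, -z); pixel columns grow to the right and rows downward; lengths in m; the calibration is good to about 2 mm. A picture is of the moment at which its call begins. There is no depth.
- workorder.close_job(): hands the job in; it is judged then, once.
The state is a dict: "t": time; "q": joint angles; "dq": joint speeds; "joint_torque": joint torques, N m; "tool_pos": TCP position; "orientation": TCP orientation; "force": force on the tool from outside, world axes, zero at the start; "wrist_torque": the same for the moment, N m; "opening": finger opening in m; "gripper_force": force on a finger pad.
Only numpy, scipy, OpenCV 4.12 (cv2) and the standard library are available. Lean on these libraries where they do the work, as an engineer would, in place of code of your own. Each camera call takes 0.05 s, during which the arm holds its last target. There are 200 camera calls.

## Working session

There is one attempt and no reset: what is moved stays moved. The work goes in short steps, Python scripts to look and compute and a tool call to move; the robot and the scene stay as the last step left them, time stands still between calls to the robot, and variables do not carry over. Pictures are saved under pics/ and viewed, at most 14 in all, crops included, and the job is handed in when it is done.

Besides the shell and the picture viewer there is one more tool, called after "Call:" by a JSON object that holds its "method" and its "body", one argument or row to a line. play_rows: Moves the arm, as the interface text tells. Its arguments: {"type":"object","properties":{"targets":{"type":"array"},"grip":{"type":"number"},"grip_force":{"type":"number"}},"required":["targets"]}

```bash
mkdir -p pics
cat > h.py <<'E'
import numpy as np, cv2
from plant import read_state, eyes, workorder
def cam(n):
    c=eyes.read_camera(n); return c
def save(c,f): cv2.imwrite('pics/'+f,cv2.cvtColor(c['image'],cv2.COLOR_RGB2BGR))
def K(c):
    f=200/np.tan(np.radians(c['vfov'])/2); return np.array([[f,0,c['cx']],[0,f,c['cy']],[0,0,1.]]),np.array([c['k1'],0,0,0,0.])
def ray(c,uv):
    k,d=K(c); p=cv2.undistortPoints(np.array(uv,float).reshape(-1,1,2),k,d).reshape(-1,2)
    T=np.array(c['cam_to_world']); D=np.c_[p[:,0],-p[:,1],-np.ones(len(p))]@T[:3,:3].T
    return T[:3,3],D
def onplane(c,uv,z):
    o,D=ray(c,uv); return o+D*((z-o[2])/D[:,2:3])
def proj(c,P):
    T=np.linalg.inv(np.array(c['cam_to_world'])); P=np.atleast_2d(P)@T[:3,:3].T+T[:3,3]; P=P*[1,-1,-1]
    k,d=K(c); return cv2.projectPoints(P.reshape(-1,1,3),np.zeros(3),np.zeros(3),k,d)[0].reshape(-1,2)
E
python3 - <<'E'
from h import *
for n in('top','side'):
    c=cam(n); save(c,n+'0.png'); print(n,c['vfov'],c['cx'],c['cy'],c['k1'],np.round(c['cam_to_world'],3).tolist())
print(read_state())
E
```

```text
top 56.288935311640486 321.7474721940076 198.16186480898259 -0.08928505528929105 [[-0.027, 0.978, -0.205, 0.365], [-1.0, -0.026, 0.008, 0.107], [0.003, 0.205, 0.979, 0.874], [0.0, 0.0, 0.0, 1.0]]
side 55.99469363962356 321.6548275177161 204.5837167700284 0.013790344043100615 [[-1.0, 0.009, -0.029, 0.508], [-0.029, -0.57, 0.821, 0.815], [-0.009, 0.821, 0.57, 0.539], [0.0, 0.0, 0.0, 1.0]]
{'t': 0.1, 'q': array([-1.36941600e+00,  1.31089168e-01,  1.48916665e+00,  8.05477068e-06,
        1.52299573e+00, -8.53851970e-02]), 'dq': array([ 0.00176082, -0.00171412, -0.00100134,  0.00110605, -0.0018218 ,
       -0.00136148]), 'joint_torque': array([ 1.77614515e-03, -5.61341000e+01, -4.93096054e+01,  7.70889851e-02,
        2.91563821e-02, -6.76446325e-05]), 'tool_pos': array([ 0.16964105, -0.57498591,  0.21769229]), 'orientation': array([-3.10771505e+00, -4.48671062e-01,  1.38355672e-04]), 'force': array([ 0.01525937, -0.15829673, -0.53805464]), 'wrist_torque': array([-0.02513401,  0.07504675, -0.019129  ]), 'gripper_force': 0.0, 'opening': 0.09286281989455625}
```

View pics/top0.png

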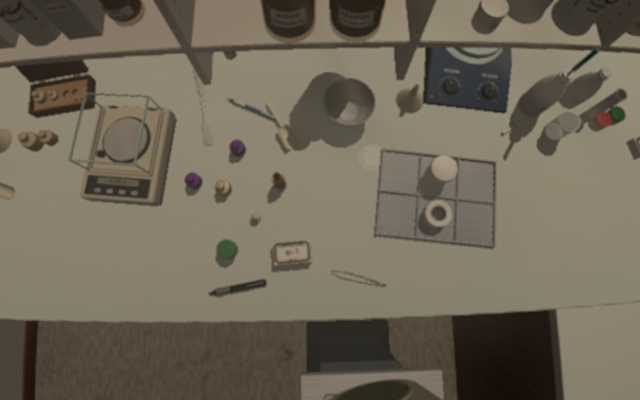

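View pics/side0.png

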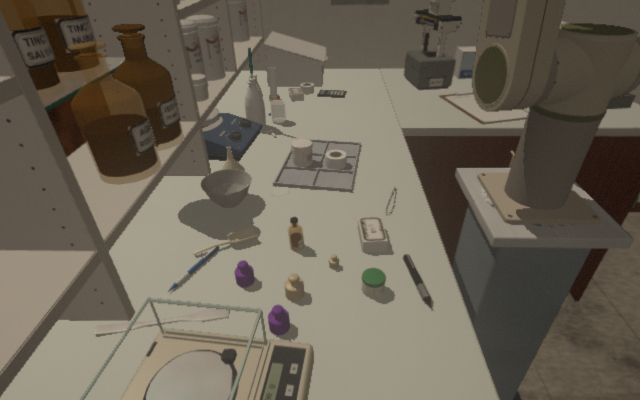

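The top view shows the jar at (443,170) in the far row and the roll at (438,213) in the near row. The bottle is at (279,181), the large weight (223,187), the small weight (256,218), the pot (227,249), the carton (292,254), and purple decoys at (193,180) and (237,147). I'll enlarge both views.

Run:
```python
import cv2
a=cv2.imread('pics/top0.png')[130:280,180:380]; cv2.imwrite('pics/ct.png',cv2.resize(a,None,fx=4,fy=4,interpolation=cv2.INTER_CUBIC))
a=cv2.imread('pics/side0.png')[205:325,220:420]; b=cv2.imread('pics/side0.png')[125:205,220:420]; c=cv2.imread('pics/top0.png')[140:260,365:505]
cv2.imwrite('pics/cs.png',cv2.resize(a,None,fx=4,fy=4,interpolation=cv2.INTER_CUBIC))
cv2.imwrite('pics/cr.png',cv2.resize(c,None,fx=5,fy=5,interpolation=cv2.INTER_CUBIC))
```

```text
(no output)
```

View pics/ct.png

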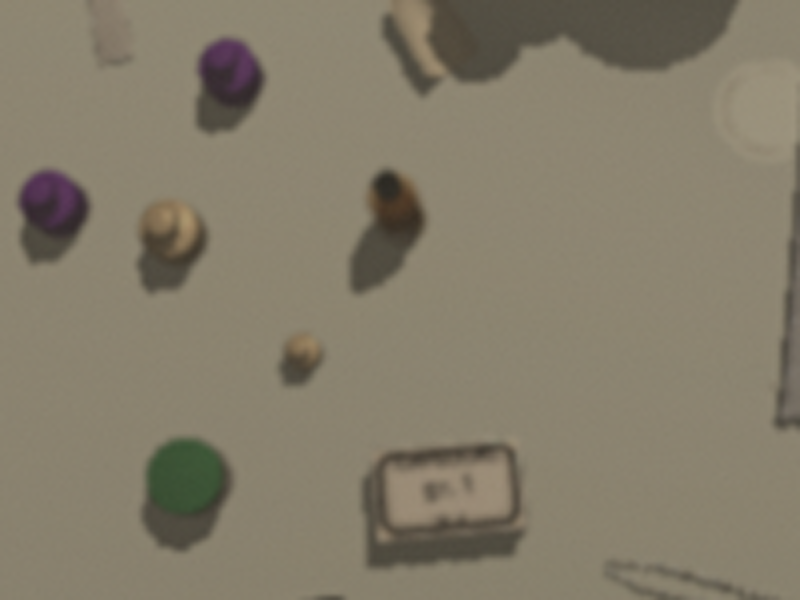

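View pics/cs.png

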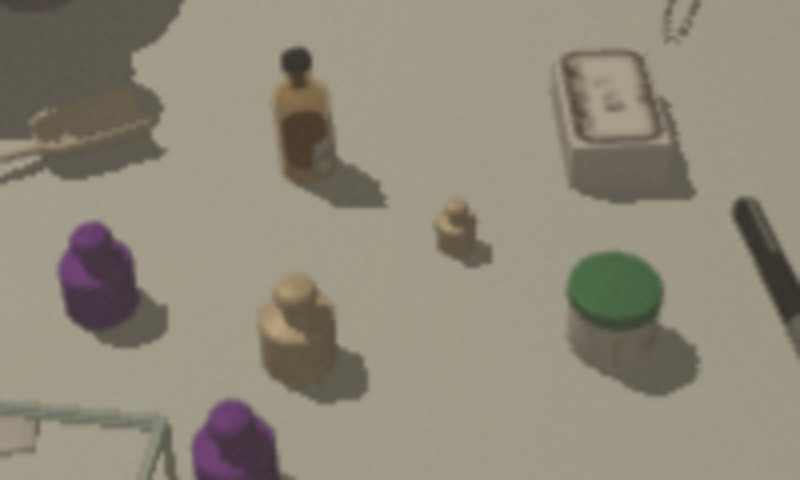

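View pics/cr.png

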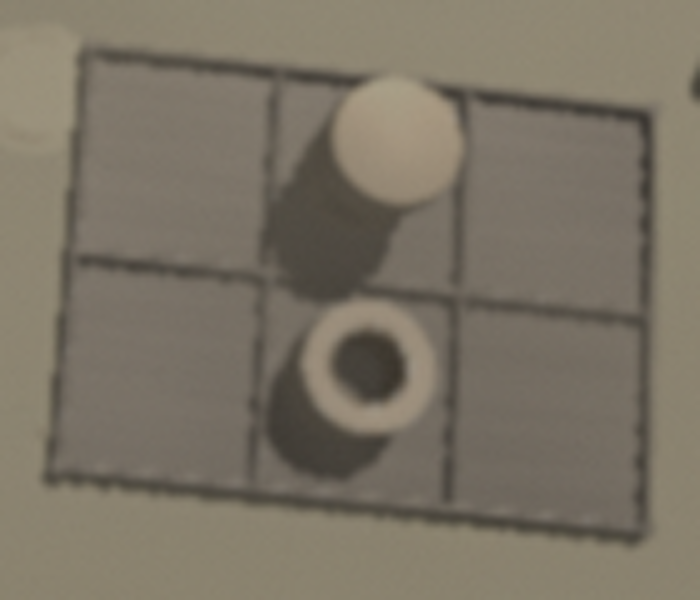

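Crops, with positions in the full image:
- **Top:** bottle cap (276.4,175.6), large knob (219.6,185.1), small knob (254.6,216.1), pot lid (226.1,248.6), carton top centre (292,251.6). Tray corners are near (381,149), (496,161), (494,248), (374,236).
- **Side:** bottle cap (294,219), large knob (294,276), pot lid (374,277), carton centre (373,229).

Now the rays from both views.

Run:
```python
from h import *
t=cam('top'); s=cam('side')
T=lambda p:(np.array(p,float)/4+[180,130]-.375)
S=lambda p:(np.array(p,float)/4+[220,205]-.375)
R=lambda p:(np.array(p,float)/5+[365,140]-.4)
for n,a,b,z in [('bottle',(387,184),(296,60),.076),('W',(160,222),(297,286),.049),('w',(300,346),(456,207),.028),('pot',(186,476),(615,287),.04),('carton',(450,488),(612,96),.03)]:
    print(n,onplane(t,T(a),z).round(4)[0,:2],onplane(s,S(b),z).round(4)[0,:2])
print('ct',onplane(t,T([(380,450),(517,443),(521,524),(385,533)]),.03)[:,:2].round(4).tolist())
print('cs',onplane(s,S([(560,57),(640,50),(665,135),(583,143)]),.03)[:,:2].round(4).tolist())
c=onplane(t,R([(82,48),(655,108),(645,540),(45,482)]),.01)[:,:2]; print('tray',c.round(4).tolist(),c.mean(0))
y=(c[0]-c[1]+c[3]-c[2]); x=(c[0]-c[3]+c[1]-c[2]); print(np.linalg.norm(x)/2,np.linalg.norm(y)/2,np.arctan2(x[1],x[0]),np.arctan2(-y[0],y[1]))
print('jar',onplane(t,R((397,141)),.066),'roll',onplane(t,R((369,366)),.034))
# masks
for c,n in((t,'top'),(s,'side')):
    h=cv2.cvtColor(c['image'],cv2.COLOR_RGB2HSV); m=cv2.inRange(h,(50,80,30),(85,255,255)); 
    k,l,st,ce=cv2.connectedComponentsWithStats(m)
    for i in range(1,k):
        if st[i,4]>100: print(n,st[i],ce[i],onplane(c,ce[i],.04)[0])
```

```text
bottle [0.5859 0.1994] [0.5875 0.2022]
W [0.5746 0.3327] [0.5766 0.3344]
w [0.5043 0.2552] [0.5052 0.2584]
pot [0.4305 0.3165] [0.4328 0.3234]
carton [0.4212 0.1698] [0.4209 0.1709]
ct [[0.4435, 0.2091], [0.4455, 0.1317], [0.4002, 0.1304], [0.397, 0.2065]]
cs [[0.4471, 0.1362], [0.4017, 0.1289], [0.3959, 0.2033], [0.4392, 0.2106]]
tray [[0.6643, -0.0478], [0.6281, -0.3315], [0.417, -0.3006], [0.4534, -0.0179]] [ 0.54069178 -0.17445428]
0.21320988110450698 0.28545835903971095 -0.14310763090841147 -0.1276718868693537
jar [[ 0.59764395 -0.17928038  0.066     ]] roll [[ 0.49973934 -0.16716571  0.034     ]]
top [610 107  15  14 146] [617.12328767 113.29452055] [ 0.74421935 -0.67024434  0.04      ]
top [218 241  17  17 234] [225.8974359  248.76068376] [0.43018786 0.31704537 0.04      ]
side [363 269  22  16 271] [373.18819188 276.32472325] [0.4331411  0.32328575 0.04      ]
```

Call:
{"method": "play_rows", "body": {
  "targets": [61.9, -62.5, 0, -73.6, 61.9, -62.5, 0, -73.6, 61.9, -62.5, 0, -73.6, 61.9, -62.5, 0, -73.6, 61.9, -62.5, 0, -73.6, 61.9, -62.5, 0, -73.6, 61.9, -62.5, 0, -73.6, 61.9, -62.5, 0, -73.6],
  "grip": 7
}}

```text
t: 0.87
tool_pos: [0.3281, -0.2801, 0.2186]
orientation: [2.508, 1.892, 0.0]
force: [0.5, -0.1, -0.6]
opening: 0.0701
gripper_force: 0.0
```

```bash
cat >> h.py <<'E'
from scipy.spatial.transform import Rotation as Ro
def go(x,y,z,yaw=None):
    "shift (cm, deg) from the measured pose to world x,y,z with tool-y heading yaw"
    s=read_state(); R=Ro.from_rotvec(s['orientation']).as_matrix()
    d=R.T@(np.array([x,y,z])-s['tool_pos'])*100
    cur=np.arctan2(R[1,1],R[0,1]); r=0 if yaw is None else -np.degrees((yaw-cur+np.pi/2)%np.pi-np.pi/2)
    print('t',s['t'],'pos',s['tool_pos'].round(4),'yaw',round(cur,3),'q6',round(s['q'][5],2),'F',s['force'].round(1),'open',round(s['opening'],4),s['gripper_force'],'GO',d.round(2),round(r,1))
E
python3 -c "
from h import *
go(.5865,.2005,.13,0)"
```

```text
t 0.8667 pos [ 0.3281 -0.2801  0.2186] yaw -0.278 q6 -0.55 F [ 0.5 -0.1 -0.6] open 0.0701 0.0 GO [53.31 11.64  8.86] -15.9
```

Call:
{"method": "play_rows", "body": {
  "targets": [53.3, 11.6, 3, -15.9, 53.3, 11.6, 3, -15.9, 53.3, 11.6, 3, -15.9, 53.3, 11.6, 3, -15.9, 53.3, 11.6, 3, -15.9, 53.3, 11.6, 3, -15.9, 53.3, 11.6, 3, -15.9, 53.3, 11.6, 3, -15.9]
}}

```text
t: 1.53
tool_pos: [0.4873, 0.0126, 0.2003]
orientation: [2.228, 2.214, 0.0]
force: [0.9, -1.4, 0.5]
opening: 0.0701
gripper_force: 0.0
```

```bash
python3 -c "
from h import *
go(.5865,.2005,.13,0)"
```

```text
t 1.5333 pos [0.4873 0.0126 0.2003] yaw -0.006 q6 -0.07 F [ 0.9 -1.4  0.5] open 0.0701 0.0 GO [18.85  9.8   7.03] -0.4
```

Call:
{"method": "play_rows", "body": {
  "targets": [18.8, 9.8, 7, -0.4, 18.8, 9.8, 7, -0.4, 18.8, 9.8, 7, -0.4, 18.8, 9.8, 7, -0.4, 18.8, 9.8, 7, -0.4, 18.8, 9.8, 7, -0.4, 18.8, 9.8, 7, -0.4, 18.8, 9.8, 7, -0.4]
}}

```text
t: 2.2
tool_pos: [0.5854, 0.1982, 0.1292]
orientation: [-2.218, -2.223, 0.003]
force: [-1.0, -0.0, -0.3]
opening: 0.0701
gripper_force: 0.0
```

```bash
python3 -c "
from h import *
go(.5865,.2005,.013,0)
t=cam('top');s=cam('side');save(s,'s1.png')
a=s['image'][160:260,240:360];b=t['image'][130:230,220:340]
cv2.imwrite('pics/a1.png',cv2.cvtColor(cv2.resize(np.vstack([a,b]),None,fx=3,fy=3,interpolation=2),cv2.COLOR_RGB2BGR))"
```

```text
t 2.2 pos [0.5854 0.1982 0.1292] yaw 0.002 q6 0.24 F [-1.  -0.  -0.3] open 0.0701 0.0 GO [ 0.24  0.14 11.62] 0.1
```

View pics/a1.png

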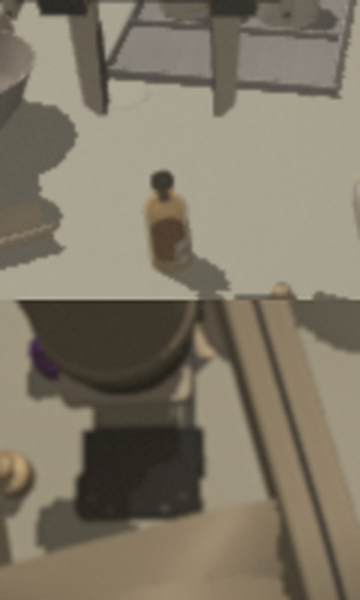

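Side view: the fingers straddle the bottle in x, with its cap at about (294,221). I'll go down and grip.

Call:
{"method": "play_rows", "body": {
  "targets": [0.25, 0.1, 4, 0, 0.25, 0.1, 8, 0, 0.25, 0.1, 11.6, 0, 0.25, 0.1, 11.6, 0, 0.25, 0.1, 11.6, 0]
}}

```text
t: 2.72
tool_pos: [0.585, 0.1986, 0.0131]
orientation: [-2.221, -2.219, 0.006]
force: [1.6, -0.5, 1.1]
opening: 0.0697
gripper_force: 0.0
```

Call:
{"method": "play_rows", "body": {
  "targets": [0, 0, 0, 0, 0, 0, 0, 0, 0, 0, 0, 0, 0, 0, 0, 0, 0, 0, 0, 0, 0, 0, 0, 0, 0, 0, 0, 0, 0, 0, 0, 0],
  "grip": 2,
  "grip_force": 15
}}

```text
t: 3.38
tool_pos: [0.5872, 0.2004, 0.0147]
orientation: [2.221, 2.222, 0.001]
force: [-0.9, -0.3, 3.4]
opening: 0.0303
gripper_force: 15.0
```

```bash
python3 -c "
from h import *
go(.6049,-.0884,.15,-.135)"
```

```text
t 3.3833 pos [0.5872 0.2004 0.0147] yaw 0.001 q6 0.25 F [-0.9 -0.3  3.4] open 0.0303 14.989471810986288 GO [-28.88   1.76 -13.53] 7.8
```

Call:
{"method": "play_rows", "body": {
  "targets": [0, 0, -4, 0, 0, 0, -8, 0, -3, 0.2, -11, 1, -28.9, 1.8, -11, 7.8, -28.9, 1.8, -11, 7.8, -28.9, 1.8, -11, 7.8, -28.9, 1.8, -11, 7.8, -28.9, 1.8, -11, 7.8]
}}

```text
t: 4.05
tool_pos: [0.6015, -0.0389, 0.1241]
orientation: [-2.366, -2.066, 0.0]
force: [-0.5, -0.8, -0.7]
opening: 0.0301
gripper_force: 15.0
```

Call:
{"method": "play_rows", "body": {
  "targets": [-6.5, 0.5, 0, 0, -6.5, 0.5, 0, 0, -6.5, 0.5, 0, 0, -6.5, 0.5, 0, 0]
}}

```text
t: 4.38
tool_pos: [0.5977, -0.1036, 0.1238]
orientation: [-2.369, -2.062, 0.0]
force: [-0.3, -0.1, -0.9]
opening: 0.0306
gripper_force: 15.0
```

```bash
python3 -c "
from h import *
go(.6049,-.0884,.0185,-.135)
s=cam('side');save(s,'s2.png')
cv2.imwrite('pics/a2.png',cv2.cvtColor(cv2.resize(s['image'][60:210,220:400],None,fx=3,fy=3,interpolation=2),cv2.COLOR_RGB2BGR))"
```

```text
t 4.3833 pos [ 0.5977 -0.1036  0.1238] yaw -0.139 q6 -0.12 F [-0.3 -0.1 -0.9] open 0.0306 14.980544010177255 GO [ 1.6   0.52 10.53] -0.2
```

View pics/a2.png

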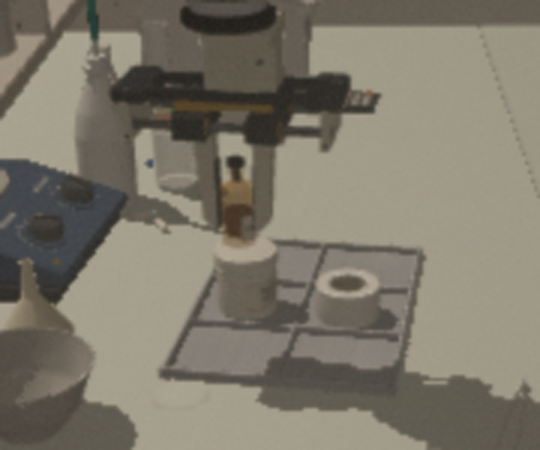

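The picture shows the bottle upright between the fingers, with the jar and roll undisturbed. I'll lower it into the far-left compartment.

Call:
{"method": "play_rows", "body": {
  "targets": [1.6, 0.5, 3, 0, 1.6, 0.5, 6, 0, 1.6, 0.5, 8.5, 0, 1.6, 0.5, 9.5, 0, 1.6, 0.5, 10, 0, 1.6, 0.5, 10.3, 0, 1.6, 0.5, 10.3, 0, 1.6, 0.5, 10.3, 0]
}}

```text
t: 5.1
tool_pos: [0.6066, -0.0871, 0.023]
orientation: [2.365, 2.065, 0.003]
force: [-0.1, -0.0, -0.9]
opening: 0.0301
gripper_force: 15.0
```

```bash
python3 -c "
from h import *
go(.6049,-.0884,.0177,-.135)"
```

```text
t 5.1 pos [ 0.6066 -0.0871  0.023 ] yaw -0.135 q6 -0.09 F [-0.1 -0.  -0.9] open 0.0301 14.980509944725782 GO [-0.15 -0.15  0.53] -0.0
```

Still about 5 mm up with no contact; I'll finish lowering gently.

Call:
{"method": "play_rows", "body": {
  "targets": [0, -0.1, 0.2, 0, 0, -0.1, 0.4, 0, 0, -0.1, 0.5, 0, 0, -0.1, 0.5, 0, 0, -0.1, 0.5, 0]
}}

```text
t: 5.52
tool_pos: [0.6051, -0.0872, 0.0177]
orientation: [2.366, 2.065, 0.002]
force: [-2.2, 0.8, 6.7]
opening: 0.03
gripper_force: 15.0
```

```bash
python3 -c "
from h import *
go(.6049,-.0884,.0177,-.135)"
```

```text
t 5.5167 pos [ 0.6051 -0.0872  0.0177] yaw -0.136 q6 -0.09 F [-2.2  0.8  6.7] open 0.03 15.000233589671552 GO [-0.12 -0.   -0.  ] -0.1
```

Contact on the tray floor. I'll release and lift.

Call:
{"method": "play_rows", "body": {
  "targets": [0, 0, 0, 0, 0, 0, 0, 0, 0, 0, 0, 0, 0, 0, 0, 0],
  "grip": 5
}}

```text
t: 5.85
tool_pos: [0.6041, -0.0869, 0.0161]
orientation: [-2.367, -2.066, 0.0]
force: [-0.4, 0.3, -0.2]
opening: 0.0489
gripper_force: 0.0
```

Call:
{"method": "play_rows", "body": {
  "targets": [0, 0, -3, 0, 0, 0, -6, 0, 0, 0, -10, 0, 0, 0, -13, 0, 0, 0, -13, 0]
}}

```text
t: 6.27
tool_pos: [0.6086, -0.0879, 0.1549]
orientation: [2.36, 2.059, 0.011]
force: [1.0, -0.7, 1.4]
opening: 0.0501
gripper_force: 0.0
```

```bash
python3 -c "
from h import *
go(.5755,.3335,.13,0)"
```

```text
t 6.2667 pos [ 0.6086 -0.0879  0.1549] yaw -0.136 q6 -0.09 F [ 1.  -0.7  1.4] open 0.0501 0.0 GO [41.3  -9.01  2.34] -7.8
```

Call:
{"method": "play_rows", "body": {
  "targets": [41.3, -9, 0, -7.8, 41.3, -9, 0, -7.8, 41.3, -9, 0, -7.8, 41.3, -9, 0, -7.8, 41.3, -9, 0, -7.8, 41.3, -9, 0, -7.8, 41.3, -9, 0, -7.8, 41.3, -9, 0, -7.8],
  "grip": 7
}}

```text
t: 6.93
tool_pos: [0.5773, 0.2474, 0.1459]
orientation: [-2.221, -2.222, 0.0]
force: [-0.0, -1.4, -0.6]
opening: 0.0699
gripper_force: 0.0
```

```bash
python3 -c "
from h import *
go(.5755,.3335,.13,0)"
```

```text
t 6.9333 pos [0.5773 0.2474 0.1459] yaw 0.0 q6 0.32 F [-0.  -1.4 -0.6] open 0.0699 0.0 GO [ 8.61 -0.18  1.59] 0.0
```

Call:
{"method": "play_rows", "body": {
  "targets": [8.6, -0.2, 1.6, 0, 8.6, -0.2, 1.6, 0, 8.6, -0.2, 1.6, 0, 8.6, -0.2, 1.6, 0, 8.6, -0.2, 1.6, 0, 8.6, -0.2, 1.6, 0]
}}

```text
t: 7.43
tool_pos: [0.5763, 0.3301, 0.1303]
orientation: [2.222, 2.221, -0.0]
force: [1.1, -1.0, -0.9]
opening: 0.0703
gripper_force: 0.0
```

```bash
python3 -c "
from h import *
go(.5755,.3335,.001,0)
t=cam('top');s=cam('side')
a=s['image'][190:330,230:350];b=t['image'][130:270,360:510]
cv2.imwrite('pics/a3.png',cv2.cvtColor(cv2.resize(np.hstack([a,b]),None,fx=2.9,fy=2.9,interpolation=2),cv2.COLOR_RGB2BGR))"
```

```text
t 7.4333 pos [0.5763 0.3301 0.1303] yaw -0.0 q6 0.44 F [ 1.1 -1.  -0.9] open 0.0703 0.0 GO [ 0.34 -0.09 12.93] -0.0
```

View pics/a3.png

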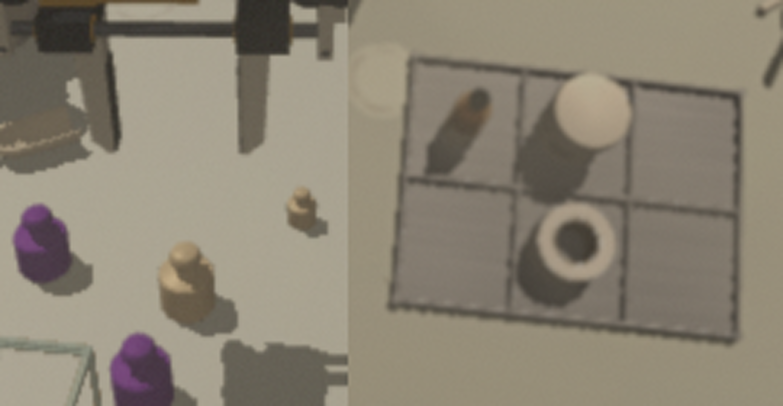

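The bottle stands in the far-left compartment (cap at about (410,162) full frame), the jar and roll are unmoved, and the weight lies between the fingers. I'll descend.

Call:
{"method": "play_rows", "body": {
  "targets": [0.3, -0.1, 4, 0, 0.3, -0.1, 8, 0, 0.3, -0.1, 11, 0, 0.3, -0.1, 12, 0, 0.3, -0.1, 12.3, 0, 0.3, -0.1, 12.3, 0]
}}

```text
t: 8.03
tool_pos: [0.5754, 0.3337, 0.0077]
orientation: [2.222, 2.221, -0.0]
force: [0.8, 0.1, -0.5]
opening: 0.07
gripper_force: 0.0
```

Call:
{"method": "play_rows", "body": {
  "targets": [0, 0, 0, 0, 0, 0, 0, 0, 0, 0, 0, 0, 0, 0, 0, 0, 0, 0, 0, 0, 0, 0, 0, 0, 0, 0, 0, 0],
  "grip": 2,
  "grip_force": 20
}}

```text
t: 8.62
tool_pos: [0.5754, 0.3346, 0.0079]
orientation: [2.22, 2.222, 0.002]
force: [0.2, -0.3, 3.1]
opening: 0.0341
gripper_force: 20.0
```

```bash
python3 -c "
from h import *
go(.5796,-.2746,.15,-.135)"
```

```text
t 8.6167 pos [0.5754 0.3346 0.0079] yaw 0.001 q6 0.45 F [ 0.2 -0.3  3.1] open 0.0341 20.002512292703614 GO [-60.92   0.4  -14.24] 7.8
```

Call:
{"method": "play_rows", "body": {
  "targets": [0, 0, -4, 0, 0, 0, -8, 0, 0, 0, -12, 0, -10, 0, -15, 2, -60.9, 0.4, -15, 7.8, -60.9, 0.4, -15, 7.8, -60.9, 0.4, -15, 7.8, -60.9, 0.4, -15, 7.8]
}}

```text
t: 9.28
tool_pos: [0.5755, 0.1263, 0.1443]
orientation: [-2.366, -2.066, 0.0]
force: [0.1, -0.1, -0.8]
opening: 0.0342
gripper_force: 20.0
```

```bash
python3 -c "
from h import *
go(.5796,-.2746,.155,-.135)"
```

```text
t 9.2833 pos [0.5755 0.1263 0.1443] yaw -0.135 q6 0.26 F [ 0.1 -0.1 -0.8] open 0.0342 19.999508136534132 GO [-39.67   5.8   -1.06] 0.0
```

Call:
{"method": "play_rows", "body": {
  "targets": [-39.7, 5.8, -1, 0, -39.7, 5.8, -1, 0, -39.7, 5.8, -1, 0, -39.7, 5.8, -1, 0, -39.7, 5.8, -1, 0, -39.7, 5.8, -1, 0, -39.7, 5.8, -1, 0, -39.7, 5.8, -1, 0]
}}

```text
t: 9.95
tool_pos: [0.5787, -0.2072, 0.1525]
orientation: [-2.366, -2.065, 0.0]
force: [-0.1, -0.7, -0.6]
opening: 0.0345
gripper_force: 20.0
```

```bash
python3 -c "
from h import *
go(.5796,-.2746,.0109,-.135)"
```

```text
t 9.95 pos [ 0.5787 -0.2072  0.1525] yaw -0.136 q6 -0.29 F [-0.1 -0.7 -0.6] open 0.0345 19.99920332513284 GO [-6.67  1.01 14.16] -0.0
```

Call:
{"method": "play_rows", "body": {
  "targets": [-6.7, 1, 0, 0, -6.7, 1, 0, 0, -6.7, 1, 3, 0, -6.7, 1, 6.5, 0, -6.7, 1, 10, 0, -6.7, 1, 12, 0, -6.7, 1, 13, 0, -6.7, 1, 13, 0]
}}

```text
t: 10.62
tool_pos: [0.5777, -0.2716, 0.0191]
orientation: [-2.362, -2.062, 0.003]
force: [-0.4, 0.3, -1.4]
opening: 0.0344
gripper_force: 20.0
```

```bash
python3 -c "
from h import *
go(.5796,-.2746,.0109,-.135)"
```

```text
t 10.6167 pos [ 0.5777 -0.2716  0.0191] yaw -0.136 q6 -0.38 F [-0.4  0.3 -1.4] open 0.0344 19.998269052011892 GO [-0.27  0.23  0.82] -0.0
```

Call:
{"method": "play_rows", "body": {
  "targets": [-0.2, 0.2, 0.3, 0, -0.2, 0.2, 0.5, 0, -0.2, 0.2, 0.7, 0, -0.2, 0.2, 0.8, 0, -0.2, 0.2, 0.8, 0, -0.2, 0.2, 0.8, 0]
}}

```text
t: 11.12
tool_pos: [0.5823, -0.2754, 0.0155]
orientation: [2.366, 2.065, 0.001]
force: [0.5, 0.9, -1.4]
opening: 0.0343
gripper_force: 20.0
```

```bash
python3 -c "
from h import *
go(.5796,-.2746,.0109,-.135)"
```

```text
t 11.1167 pos [ 0.5823 -0.2754  0.0155] yaw -0.136 q6 -0.39 F [ 0.5  0.9 -1.4] open 0.0343 19.998282466549426 GO [ 0.04 -0.28  0.46] -0.0
```

Call:
{"method": "play_rows", "body": {
  "targets": [0, 0, 0.2, 0, 0, 0, 0.35, 0, 0, 0, 0.45, 0, 0, 0, 0.45, 0, 0, 0, 0.45, 0]
}}

```text
t: 11.53
tool_pos: [0.582, -0.2754, 0.0109]
orientation: [2.367, 2.066, -0.0]
force: [-2.7, 1.7, 6.1]
opening: 0.0344
gripper_force: 20.0
```

```bash
python3 -c "
from h import *
go(.5796,-.2746,.0109,-.135)"
```

```text
t 11.5333 pos [ 0.582  -0.2754  0.0109] yaw -0.136 q6 -0.39 F [-2.7  1.7  6.1] open 0.0344 20.007090628350852 GO [ 0.04 -0.25 -0.  ] -0.0
```

Contact. I'll release, lift, and head for the carton.

Call:
{"method": "play_rows", "body": {
  "targets": [0, 0, 0, 0, 0, 0, 0, 0, 0, 0, 0, 0, 0, 0, 0, 0],
  "grip": 5
}}

```text
t: 11.87
tool_pos: [0.5818, -0.2752, 0.01]
orientation: [-2.367, -2.066, 0.0]
force: [1.0, -0.3, -0.3]
opening: 0.0495
gripper_force: 0.0
```

Call:
{"method": "play_rows", "body": {
  "targets": [0, 0, -3, 0, 0, 0, -6, 0, 0, 0, -10, 0, 0, 0, -14, 0, 0, 0, -14, 0]
}}

```text
t: 12.28
tool_pos: [0.5864, -0.2778, 0.161]
orientation: [2.357, 2.057, 0.007]
force: [1.3, -1.0, 2.2]
opening: 0.0499
gripper_force: 0.0
```

```bash
python3 -c "
from h import *
go(.421,.1703,.10,.05)"
```

```text
t 12.2833 pos [ 0.5864 -0.2778  0.161 ] yaw -0.136 q6 -0.39 F [ 1.3 -1.   2.2] open 0.0499 0.0 GO [ 42.19 -22.53   5.57] -10.6
```

Call:
{"method": "play_rows", "body": {
  "targets": [42.2, -22.5, 0, -10.6, 42.2, -22.5, 0, -10.6, 42.2, -22.5, 0, -10.6, 42.2, -22.5, 0, -10.6, 42.2, -22.5, 0, -10.6, 42.2, -22.5, 0, -10.6, 42.2, -22.5, 0, -10.6, 42.2, -22.5, 0, -10.6],
  "grip": 7.5
}}

```text
t: 12.95
tool_pos: [0.4653, 0.0389, 0.1502]
orientation: [2.166, 2.275, 0.001]
force: [0.8, 0.4, -0.2]
opening: 0.075
gripper_force: 0.0
```

```bash
python3 -c "
from h import *
go(.421,.1703,.10,.05)"
```

```text
t 12.95 pos [0.4653 0.0389 0.1502] yaw 0.049 q6 -0.08 F [ 0.8  0.4 -0.2] open 0.075 0.0 GO [13.34 -3.79  5.02] -0.1
```

Call:
{"method": "play_rows", "body": {
  "targets": [13.3, -3.8, 2, 0, 13.3, -3.8, 4, 0, 13.3, -3.8, 5, 0, 13.3, -3.8, 5, 0, 13.3, -3.8, 5, 0, 13.3, -3.8, 5, 0, 13.3, -3.8, 5, 0]
}}

```text
t: 13.53
tool_pos: [0.4223, 0.1679, 0.1007]
orientation: [2.165, 2.276, 0.001]
force: [0.1, -0.0, -0.6]
opening: 0.075
gripper_force: 0.0
```

```bash
python3 -c "
from h import *
go(.421,.1703,.008,.05)
t=cam('top');s=cam('side')
a=s['image'][160:300,310:430];b=t['image'][130:270,360:510]
cv2.imwrite('pics/a4.png',cv2.cvtColor(cv2.resize(np.hstack([a,b]),None,fx=2.9,fy=2.9,interpolation=2),cv2.COLOR_RGB2BGR))"
```

```text
t 13.5333 pos [0.4223 0.1679 0.1007] yaw 0.05 q6 0.22 F [ 0.1 -0.  -0.6] open 0.075 0.0 GO [ 0.24 -0.13  9.27] -0.0
```

View pics/a4.png

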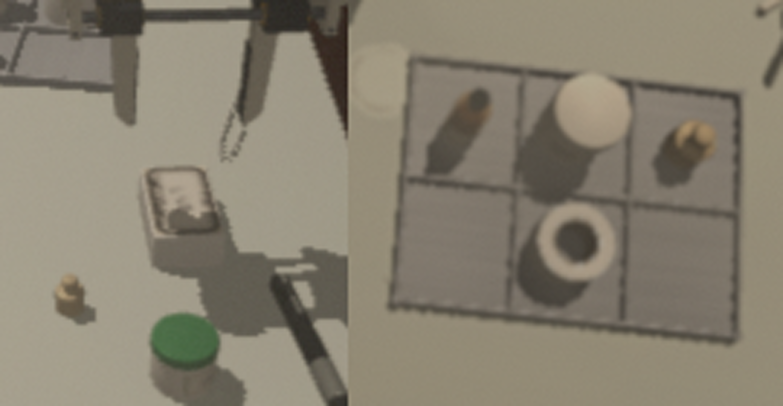

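The large weight stands in the far-right compartment, and the carton sits between the fingers. I'll descend.

Call:
{"method": "play_rows", "body": {
  "targets": [0.2, -0.1, 3, 0, 0.2, -0.1, 6, 0, 0.2, -0.1, 8, 0, 0.2, -0.1, 9, 0, 0.2, -0.1, 9.2, 0, 0.2, -0.1, 9.2, 0]
}}

```text
t: 14.13
tool_pos: [0.4211, 0.1697, 0.0085]
orientation: [-2.167, -2.274, 0.0]
force: [0.8, -0.4, 1.1]
opening: 0.0752
gripper_force: 0.0
```

Call:
{"method": "play_rows", "body": {
  "targets": [0, 0, 0, 0, 0, 0, 0, 0, 0, 0, 0, 0, 0, 0, 0, 0, 0, 0, 0, 0, 0, 0, 0, 0, 0, 0, 0, 0],
  "grip": 3.5,
  "grip_force": 15
}}

```text
t: 14.72
tool_pos: [0.4215, 0.1705, 0.0093]
orientation: [2.165, 2.275, 0.002]
force: [-1.9, -0.6, 6.8]
opening: 0.052
gripper_force: 15.0
```

```bash
python3 -c "
from h import *
go(.4765,-.2606,.11,-1.706)"
```

```text
t 14.7167 pos [0.4215 0.1705 0.0093] yaw 0.05 q6 0.22 F [-1.9 -0.6  6.8] open 0.052 14.958913922309875 GO [-43.33   3.37 -10.08] -79.4
```

Call:
{"method": "play_rows", "body": {
  "targets": [0, 0, -4, 0, 0, 0, -8, 0, 0, 0, -11, -5, -43.3, 3.4, -11, -79.4, -43.3, 3.4, -11, -79.4, -43.3, 3.4, -11, -79.4, -43.3, 3.4, -11, -79.4, -43.3, 3.4, -11, -79.4]
}}

```text
t: 15.38
tool_pos: [0.4438, -0.004, 0.1185]
orientation: [1.374, 2.825, 0.0]
force: [1.0, 0.4, -1.3]
opening: 0.0519
gripper_force: 14.9
```

```bash
python3 -c "
from h import *
go(.4765,-.2606,.12,-1.706)"
```

```text
t 15.3833 pos [ 0.4438 -0.004   0.1185] yaw 0.666 q6 -0.79 F [ 1.   0.4 -1.3] open 0.0519 14.945658445358276 GO [-22.2  -13.28  -0.15] -44.1
```

Call:
{"method": "play_rows", "body": {
  "targets": [-22.2, -13.3, 0, -44.1, -22.2, -13.3, 0, -44.1, -22.2, -13.3, 0, -44.1, -22.2, -13.3, 0, -44.1, -22.2, -13.3, 0, -44.1, -22.2, -13.3, 0, -44.1, -22.2, -13.3, 0, -44.1, -22.2, -13.3, 0, -44.1]
}}

```text
t: 16.05
tool_pos: [0.4749, -0.2653, 0.1185]
orientation: [0.216, 3.133, -0.004]
force: [0.2, -0.5, 0.1]
opening: 0.0519
gripper_force: 14.9
```

```bash
python3 -c "
from h import *
go(.4765,-.2606,.0123,-1.706)
s=cam('side')
cv2.imwrite('pics/a5.png',cv2.cvtColor(cv2.resize(s['image'][60:210,250:430],None,fx=3,fy=3,interpolation=2),cv2.COLOR_RGB2BGR))"
```

```text
t 16.05 pos [ 0.4749 -0.2653  0.1185] yaw 1.433 q6 -2.03 F [ 0.2 -0.5  0.1] open 0.0519 14.945019632577896 GO [-0.09  0.51 10.62] -0.2
```

View pics/a5.png

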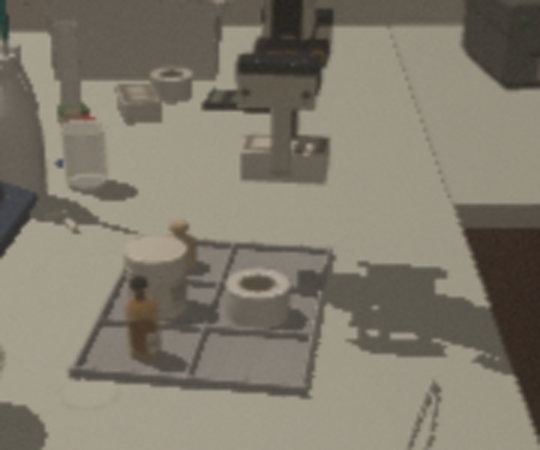

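The carton hangs level and turned a quarter, and everything in the tray is upright. I'll lower it.

Call:
{"method": "play_rows", "body": {
  "targets": [0, 0.4, 3, 0, 0, 0.4, 6, 0, 0, 0.4, 8, 0, 0, 0.4, 9, 0, 0, 0.4, 9.6, 0, 0, 0.4, 9.9, 0, 0, 0.4, 9.9, 0]
}}

```text
t: 16.68
tool_pos: [0.4759, -0.2555, 0.0198]
orientation: [0.222, 3.133, -0.0]
force: [0.2, 1.1, 0.5]
opening: 0.0522
gripper_force: 14.9
```

```bash
python3 -c "
from h import *
go(.4765,-.2606,.0123,-1.706)"
```

```text
t 16.6833 pos [ 0.4759 -0.2555  0.0198] yaw 1.43 q6 -2.02 F [0.2 1.1 0.5] open 0.0522 14.947191327810287 GO [-0.13 -0.5   0.75] -0.3
```

Call:
{"method": "play_rows", "body": {
  "targets": [-0.1, -0.5, 0, -0.3, -0.1, -0.5, 0.3, -0.3, -0.1, -0.5, 0.5, -0.3, -0.1, -0.5, 0.6, -0.3, -0.1, -0.5, 0.7, -0.3, -0.1, -0.5, 0.75, -0.3, -0.1, -0.5, 0.75, -0.3]
}}

```text
t: 17.27
tool_pos: [0.4759, -0.2609, 0.0123]
orientation: [0.214, 3.134, -0.0]
force: [-2.1, 0.9, 4.5]
opening: 0.0519
gripper_force: 15.0
```

```bash
python3 -c "
from h import *
go(.4765,-.2606,.0123,-1.706)"
```

```text
t 17.2667 pos [ 0.4759 -0.2609  0.0123] yaw 1.435 q6 -2.03 F [-2.1  0.9  4.5] open 0.0519 14.95748832821846 GO [-0.06  0.03  0.  ] -0.1
```

Call:
{"method": "play_rows", "body": {
  "targets": [0, 0, 0, 0, 0, 0, 0, 0, 0, 0, 0, 0, 0, 0, 0, 0],
  "grip": 6.2
}}

```text
t: 17.6
tool_pos: [0.4758, -0.2607, 0.0117]
orientation: [-0.214, -3.134, -0.0]
force: [0.3, -0.3, -0.1]
opening: 0.0618
gripper_force: 0.0
```

Call:
{"method": "play_rows", "body": {
  "targets": [0, 0, -2, 0, 0, 0, -5, 0, 0, 0, -9, 0, 0, 0, -13, 0, 0, 0, -13, 0]
}}

```text
t: 18.02
tool_pos: [0.4801, -0.2635, 0.1513]
orientation: [0.213, 3.123, -0.011]
force: [0.7, 0.9, 1.5]
opening: 0.0619
gripper_force: 0.0
```

```bash
python3 -c "
from h import *
go(.431,.3185,.13,0)"
```

```text
t 18.0167 pos [ 0.4801 -0.2635  0.1513] yaw 1.435 q6 -2.03 F [0.7 0.9 1.5] open 0.0619 0.0 GO [12.77 57.01  1.64] 82.2
```

Call:
{"method": "play_rows", "body": {
  "targets": [12.8, 57, 0, 82.2, 12.8, 57, 0, 82.2, 12.8, 57, 0, 82.2, 12.8, 57, 0, 82.2, 12.8, 57, 0, 82.2, 12.8, 57, 0, 82.2, 12.8, 57, 0, 82.2, 12.8, 57, 0, 82.2],
  "grip": 7.5
}}

```text
t: 18.68
tool_pos: [0.451, 0.0399, 0.1418]
orientation: [1.561, 2.726, 0.001]
force: [1.3, 0.3, -0.0]
opening: 0.075
gripper_force: 0.0
```

```bash
python3 -c "
from h import *
go(.431,.3185,.14,0)"
```

```text
t 18.6833 pos [0.451  0.0399 0.1418] yaw 0.53 q6 -0.56 F [ 1.3  0.3 -0. ] open 0.075 0.0 GO [25.04 12.37  0.18] 30.4
```

Call:
{"method": "play_rows", "body": {
  "targets": [25, 12.4, 0, 30.4, 25, 12.4, 0, 30.4, 25, 12.4, 0, 30.4, 25, 12.4, 0, 30.4, 25, 12.4, 0, 30.4, 25, 12.4, 0, 30.4, 25, 12.4, 0, 30.4, 25, 12.4, 0, 30.4]
}}

```text
t: 19.35
tool_pos: [0.4293, 0.3213, 0.1418]
orientation: [-2.212, -2.229, -0.003]
force: [-0.8, -0.2, 0.3]
opening: 0.0748
gripper_force: 0.0
```

```bash
python3 -c "
from h import *
go(.431,.3185,.006,0)
t=cam('top');s=cam('side')
a=s['image'][200:340,310:430];b=t['image'][130:270,360:510]
cv2.imwrite('pics/a6.png',cv2.cvtColor(cv2.resize(np.hstack([a,b]),None,fx=2.9,fy=2.9,interpolation=2),cv2.COLOR_RGB2BGR))"
```

```text
t 19.35 pos [0.4293 0.3213 0.1418] yaw 0.008 q6 0.54 F [-0.8 -0.2  0.3] open 0.0748 0.0 GO [-0.31  0.16 13.58] 0.5
```

View pics/a6.png

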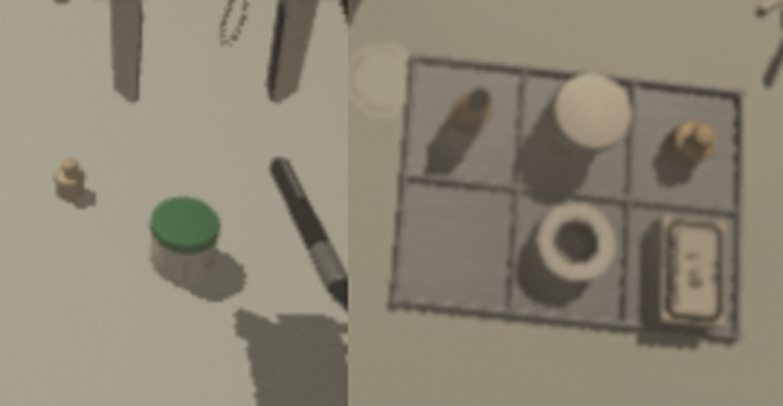

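Carton lies in the near-right compartment, top centred near (479,224) full frame, but it looks close to the near rim. I'll measure it.

Run:
```python
from h import *
t=cam('top')
q=lambda p:(np.array(p,float)-[348,0])/2.9+[360,130]-.33
O=np.array([.5407,-.1745]); a=-.135; R=np.array([[np.cos(a),-np.sin(a)],[np.sin(a),np.cos(a)]])
P=onplane(t,q([(668,218),(722,220),(720,322),(662,324)]),.033)[:,:2]; print(P.round(4).tolist(),P.mean(0),((P-O)@R).round(4).tolist(),((P.mean(0)-O)@R).round(4))
im=cv2.cvtColor(t['image'],cv2.COLOR_RGB2BGR)
for z,col in((.033,(0,0,255)),(.003,(255,0,0))):
    pass
c=im[195:265,450:510]; cv2.imwrite('pics/a7.png',cv2.resize(c,None,fx=8,fy=8,interpolation=cv2.INTER_CUBIC))
```

```text
[[0.5164, -0.2443], [0.5136, -0.289], [0.4318, -0.278], [0.4319, -0.2306]] [ 0.47343396 -0.26045761] [[-0.0146, -0.0724], [-0.0115, -0.1171], [-0.094, -0.1172], [-0.1003, -0.0702]] [-0.0551 -0.0942]
```

View pics/a7.png

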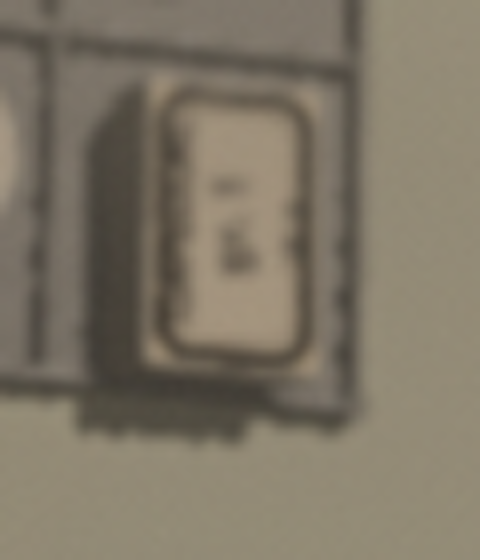

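The zoom shows the carton flat and fully inside the compartment (corners about 155–325 by 80–375 in the crop), matching the release pose (.4755, -.2608). Next, the pot.

Call:
{"method": "play_rows", "body": {
  "targets": [-0.3, 0.1, 4, 0.5, -0.3, 0.1, 8, 0.5, -0.3, 0.1, 11, 0.5, -0.3, 0.1, 13, 0.5, -0.3, 0.1, 13.4, 0.5, -0.3, 0.1, 13.5, 0.5, -0.3, 0.1, 13.5, 0.5],
  "grip": 6.6
}}

```text
t: 20.08
tool_pos: [0.4324, 0.3129, 0.0079]
orientation: [2.226, 2.216, 0.001]
force: [0.7, -0.1, 0.8]
opening: 0.0661
gripper_force: 0.0
```

Call:
{"method": "play_rows", "body": {
  "targets": [0, 0, 0, 0, 0, 0, 0, 0, 0, 0, 0, 0, 0, 0, 0, 0, 0, 0, 0, 0, 0, 0, 0, 0, 0, 0, 0, 0],
  "grip": 3,
  "grip_force": 10
}}

```text
t: 20.67
tool_pos: [0.4323, 0.314, 0.0079]
orientation: [2.225, 2.217, 0.003]
force: [0.2, -1.9, 6.8]
opening: 0.0421
gripper_force: 10.0
```

```bash
python3 -c "
from h import *
go(.4755,-.2606,.17,-.135)"
```

```text
t 20.6667 pos [0.4323 0.314  0.0079] yaw -0.003 q6 0.54 F [ 0.2 -1.9  6.8] open 0.0421 10.000447139464086 GO [-57.43   4.55 -16.25] 7.5
```

Call:
{"method": "play_rows", "body": {
  "targets": [0, 0, -4, 0, 0, 0, -8, 0, 0, 0, -12, 0, -10, 0.5, -13, 2, -57.4, 4.5, -13, 7.5, -57.4, 4.5, -13, 7.5, -57.4, 4.5, -13, 7.5, -57.4, 4.5, -13, 7.5]
}}

```text
t: 21.33
tool_pos: [0.4457, 0.1044, 0.1329]
orientation: [2.365, 2.068, 0.0]
force: [1.0, -0.5, -0.4]
opening: 0.042
gripper_force: 10.0
```

```bash
python3 -c "
from h import *
go(.4755,-.264,.14,-.135)"
```

```text
t 21.3333 pos [0.4457 0.1044 0.1329] yaw -0.133 q6 0.25 F [ 1.  -0.5 -0.4] open 0.042 10.00152617591084 GO [-36.12   7.86  -0.71] 0.1
```

Call:
{"method": "play_rows", "body": {
  "targets": [-36.1, 7.9, -0.7, 0.1, -36.1, 7.9, -0.7, 0.1, -36.1, 7.9, -0.7, 0.1, -36.1, 7.9, -0.7, 0.1, -36.1, 7.9, -0.7, 0.1, -36.1, 7.9, -0.7, 0.1, -36.1, 7.9, -0.7, 0.1, -36.1, 7.9, -0.7, 0.1]
}}

```text
t: 22.0
tool_pos: [0.4727, -0.2283, 0.1391]
orientation: [-2.367, -2.065, -0.0]
force: [0.6, 0.5, -1.1]
opening: 0.0421
gripper_force: 10.0
```

Call:
{"method": "play_rows", "body": {
  "targets": [-3, 0.7, 0, 0, -3, 0.7, 0, 0, -3, 0.7, 0, 0, -3, 0.7, 0, 0]
}}

```text
t: 22.33
tool_pos: [0.4756, -0.2563, 0.1386]
orientation: [-2.367, -2.064, -0.0]
force: [-0.3, 0.6, -1.1]
opening: 0.0419
gripper_force: 10.0
```

```bash
python3 -c "
from h import *
go(.4755,-.264,.0409,-.135)
s=cam('side')
h=cv2.cvtColor(s['image'],cv2.COLOR_RGB2HSV); m=cv2.inRange(h,(50,80,30),(85,255,255)); k,l,st,ce=cv2.connectedComponentsWithStats(m)
st0=read_state(); z=st0['tool_pos'][2]-.0079+.04
for i in range(1,k):
  if st[i,4]>40: print(st[i],ce[i],onplane(s,ce[i],z)[0], st0['tool_pos'])
"
```

```text
t 22.3333 pos [ 0.4756 -0.2563  0.1386] yaw -0.137 q6 -0.45 F [-0.3  0.6 -1.1] open 0.0419 10.00000198444468 GO [-0.78  0.11  9.77] -0.1
[46 92 30 19 79] [ 59.20253165 101.49367089] [ 1.29135292 -0.22075985  0.17083678] [ 0.47574451 -0.25577586  0.13873678]
```

Call:
{"method": "play_rows", "body": {
  "targets": [-0.7, 0, 2.5, 0, -0.7, 0, 5, 0, -0.7, 0, 7, 0, -0.7, 0, 8.2, 0, -0.7, 0, 8.8, 0, -0.7, 0, 9, 0, -0.7, 0, 9, 0, -0.7, 0, 9, 0]
}}

```text
t: 23.05
tool_pos: [0.476, -0.2641, 0.0505]
orientation: [2.366, 2.064, 0.001]
force: [0.3, 0.2, 0.6]
opening: 0.0422
gripper_force: 10.0
```

```bash
python3 -c "
from h import *
go(.4755,-.264,.0409,-.135)
s=cam('side')
cv2.imwrite('pics/a8.png',cv2.cvtColor(cv2.resize(s['image'][90:200,290:400],None,fx=5,fy=5,interpolation=2),cv2.COLOR_RGB2BGR))"
```

```text
t 23.05 pos [ 0.476  -0.2641  0.0505] yaw -0.136 q6 -0.47 F [0.3 0.2 0.6] open 0.0422 9.999840371747268 GO [ 0.   -0.05  0.96] -0.0
```

View pics/a8.png

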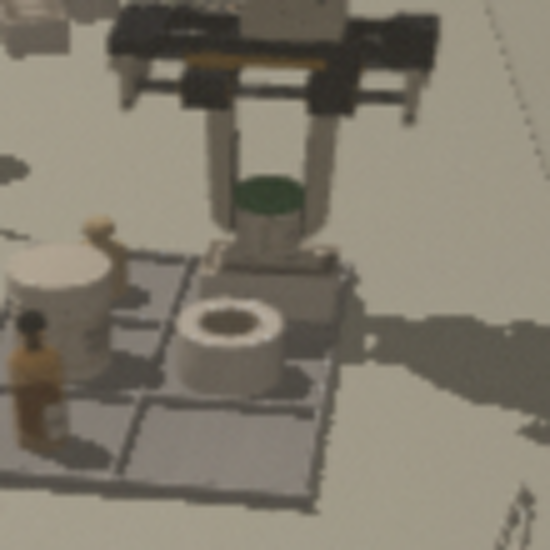

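The pot is upright and centred over the carton (lid at about (344,129) full frame). I'll lower the last centimetre.

Call:
{"method": "play_rows", "body": {
  "targets": [0, 0, 0.4, 0, 0, 0, 0.7, 0, 0, 0, 0.85, 0, 0, 0, 0.95, 0, 0, 0, 0.95, 0, 0, 0, 0.95, 0]
}}

```text
t: 23.6
tool_pos: [0.4752, -0.2641, 0.0406]
orientation: [2.367, 2.065, 0.0]
force: [-2.4, 1.7, 8.4]
opening: 0.0422
gripper_force: 10.0
```

```bash
python3 -c "
from h import *
go(.4755,-.264,.0409,-.135)"
```

```text
t 23.6 pos [ 0.4752 -0.2641  0.0406] yaw -0.136 q6 -0.47 F [-2.4  1.7  8.4] open 0.0422 10.00048963494919 GO [ 0.02  0.02 -0.03] -0.1
```

Call:
{"method": "play_rows", "body": {
  "targets": [0, 0, 0, 0, 0, 0, 0, 0, 0, 0, 0, 0, 0, 0, 0, 0],
  "grip": 6
}}

```text
t: 23.93
tool_pos: [0.4749, -0.2638, 0.0394]
orientation: [-2.367, -2.065, 0.0]
force: [0.4, 0.4, 0.0]
opening: 0.0591
gripper_force: 0.0
```

Call:
{"method": "play_rows", "body": {
  "targets": [0, 0, -3, 0, 0, 0, -6, 0, 0, 0, -10, 0, 0, 0, -14, 0, 10, 0, -14, 0, 25, 0, -14, 0, 25, 0, -14, 0, 25, 0, -14, 0]
}}

```text
t: 24.6
tool_pos: [0.4976, -0.0974, 0.18]
orientation: [2.368, 2.063, 0.001]
force: [0.9, 0.7, 0.0]
opening: 0.06
gripper_force: 0.0
```

Call:
{"method": "play_rows", "body": {
  "targets": [28, -4, 0, 0, 28, -4, 0, 0, 28, -4, 0, 0, 28, -4, 0, 0, 28, -4, 0, 0, 28, -4, 0, 0, 28, -4, 0, 0, 28, -4, 0, 0]
}}

```text
t: 25.27
tool_pos: [0.4952, 0.1897, 0.1795]
orientation: [-2.361, -2.069, -0.002]
force: [1.3, 0.7, -0.2]
opening: 0.0599
gripper_force: 0.0
```

Run:
```python
from h import *
t=cam('top');s=cam('side');print(read_state()['t'],read_state()['tool_pos'])
h=cv2.cvtColor(t['image'],cv2.COLOR_RGB2HSV); m=cv2.inRange(h,(50,80,30),(85,255,255)); k,l,st,ce=cv2.connectedComponentsWithStats(m)
for i in range(1,k):
  if st[i,4]>40: print(ce[i],onplane(t,ce[i],.073)[0])
a=s['image'][110:250,270:400];b=t['image'][130:270,370:510]
cv2.imwrite('pics/a9.png',cv2.cvtColor(cv2.resize(np.hstack([a,b]),None,fx=2.9,fy=2.9,interpolation=2),cv2.COLOR_RGB2BGR))
```

```text
25.3667 [0.49563412 0.18522642 0.17933843]
[590.          55.15384615] [ 0.89107586 -0.60039214  0.073     ]
[617.16666667 113.34722222] [ 0.7290901 -0.6395822  0.073    ]
```

View pics/a9.png

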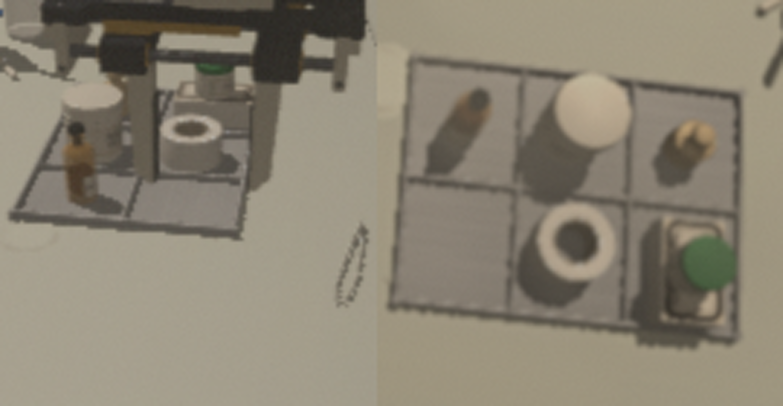

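All four are placed and upright: the pot lid is at about (484,220) in the top view, over the carton at (479,223). I'll check the offset, then hand in.

Run:
```python
from h import *
t=cam('top')
a=onplane(t,[484.2,220.4],.073)[0,:2];b=onplane(t,[478.8,223.1],.033)[0,:2];print(a,b,np.hypot(*(a-b)))
w=t['image']; s=read_state(); print(s['t'],s['dq'].round(3))
if np.hypot(*(a-b))<.009: print(workorder.close_job())
```

```text
[ 0.47355345 -0.2561261 ] [ 0.47308558 -0.26063951] 0.004537594632627206
25.4167 [-0.034 -0.007  0.008 -0.001  0.001 -0.001]
the job is handed in; nothing more can be done
None
```

The job is handed in after about 25 s of the 112 s allowed: the bottle, large weight and carton stand in their compartments, and the pot is on the carton about 5 mm off centre. In the last pictures all of it stood upright, with the jar and roll unmoved. The small weight was not re-checked at the end, and no verdict came back.

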